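# Dry-stack a fan hub and stand its capacitor by

## Robot

A 6-joint arm with a two-finger parallel gripper is mounted at the origin on the work surface. World frame = base frame: x ahead of the robot, y to its left, z up, the work surface at z = 0. Lengths are in m, angles in degrees, forces in N, time in s.
With the tool pointing down it reaches from about 0.275 to 0.975 m from the base axis. Payload 8.4 kg.
Tool frame: the origin (TCP) lies at the very end of the fingers, on their centre line; the grasp point (between the pads) lies 19 mm behind it; z points along the fingers, y is the direction in which the jaws open and shut (so a half turn about z gives the same grasp; the last joint's range is limited). The gripper opens to 92 mm and grips with 3 to 60 N. Pads are 20 mm wide; open, the fingers measure 128 mm over their backs; the gripper's body (75 mm by 189 mm) begins 69 mm behind the grasp point.
Start: joints at [-67.403, 20.225, 93.587, -0, 66.188, -0.138], TCP at [0.242, -0.576, 0.189] pointing down, gripper open.
Joint ranges: [-150.9, 150.9], [-52.94, 120.26], [3.33, 152.33], [-74.26, 254.26], [0, 154.13], [-172.89, 172.89]. Speed limits (degrees/s): [127.2, 127.2, 159.86, 180, 180, 180].

## Interface

Orientations are given as [roll, pitch, yaw] about the fixed x, y, z axes, in that order (R = Rz(yaw) Ry(pitch) Rx(roll)).
In Python, from plant import read_state, camera, job_done gives the robot as it stands.
- The arm moves only by the tool carry_out, never from a script. Its arguments are lists of equal length, an entry for each row: "dp": the shift along the tool's x, y, z in m, a list of three; "turn": the turn about the tool's z in rad. In form: {"dp": [[x, y, z], ...], "turn": [turn, ...]}. A call has exactly 8 rows; each row is the pose to reach, as a shift and turn from the pose measured when the call began, along the tool's axes at that moment; what a row does not reach only later rows make up. A row lasts 1/10 s, in which the tool goes at most 50 mm and 8.59 degrees, less where a joint would pass 70% of its speed; a pose out of reach is approached as far as the arm can. A call with a gripper value outside its range is refused whole. "jaw" is the gripper command: -1 is fully open, 1 is shut, values between are in proportion, set as the call begins (left out, the last holds). The fingers move at their own pace and stop on an object; "newtons" is the grip in N (left out, the last holds). Time passes only in rows, so rows that repeat a pose let the fingers close, or fill a call up. It gives the time, the measured TCP pose, the force and the opening at its end, in the units of the state.
- read_state(): the state, without advancing time (a new reading comes with each control period).
- camera(name): name is "scene" or "top" or "wrist"; returns a dict with "color" (400x640x3 uint8, blue, green, red), "z_map" (400x640 float32, m along the optical axis (not along the pixel's ray), 0 where there is no reading), "intrinsics" (3x3 intrinsics, pixels), "R" (3x3) and "t" (3): a world point X has camera coordinates R X + t. Camera axes: x right, y down, z forward; pixel columns grow to the right and rows downward; lengths in m; the calibration is good to about 2 mm. A picture is of the moment at which its call begins.
- job_done(): hands the job in, once; it reports no verdict.
The state is a dict: "time_s": time; "joint_pos": joint angles; "qd": joint speeds; "tau": joint torques, N m; "ee_pos": TCP position; "orientation": TCP orientation; "contact_force": force on the tool from outside, world axes, zero at the start; "moment": the same for the moment, N m; "grip_width": opening from 0.0 (shut) to 1.0 (fully open).
Only numpy, scipy, OpenCV 4.12 (cv2) and the standard library are available. Lean on these libraries where they do the work, as an engineer would, in place of code of your own. Each camera call takes 0.05 s, during which the arm holds its last target. There are 200 camera calls.

## Task

Get the fan repair laid out: thread onto the turntable's spindle first the brass collar, then the red spacer, then the aluminium shaft coupling, each resting flat on the one below, and after that stand the blue capacitor in the yellow cup with its terminals up. Leave the black spacer, the pliers and the closed green box where they are.

Things in the scene. Friction and masses are not known exactly. Their poses are not given: they have to be found in the camera images.
- brass_collar: Loose brass collar: plain ring, outside diameter 56, bore 22, height 22 mm, lying flat on the bench. Origin at the centre of its underside, z up along the bore. About 300 g.
- red_spacer: Loose red plastic spacer: ring, outside diameter 48, bore 20, height 20 mm, lying flat on the bench. Origin at the centre of its underside, z up along the bore. About 30 g.
- coupling: Loose aluminium fan shaft coupling: tube, outside diameter 40, bore 20, height 40 mm, standing on end on the bench. Origin at the centre of its underside, z up along the bore. About 100 g.
- capacitor: Loose blue plastic capacitor: upright cylinder, diameter 40, height 60 mm, white top with two small steel terminals that reach 70 mm above its underside. Stands on the bench, terminals up. Origin at the centre of its underside, z up. About 90 g.
- black_spacer: Loose black plastic spacer of the same shape as the red one (ring, outside diameter 48, bore 20, height 20 mm), lying flat; not wanted. Origin at the centre of its underside.
- turntable: Turntable tray fixed to the bench: black foot, grey round platter with four small black marks, diameter 164 mm (top face 22 mm above the bench, lip 5 mm higher) with an upright steel spindle at its centre, diameter 14 mm, whose tip tapers over its last 12 mm to 6 mm and is 88 mm above the bench. The platter turns stiffly about the spindle when pushed. Origin on the spindle's axis at bench height, z up.
- cup: Yellow plastic cup fixed to the bench: round, open upwards, outside diameter 56, inside diameter 48 mm, rim 32 mm and inner floor 6 mm above the bench, on a square 74 mm foot 4 mm thick. Origin on the cup's axis at bench height, z up.
- pliers: Loose chrome needle-nose pliers, about 150 mm long, 13 mm high, lying on the far part of the bench. Bystander. Origin near the pivot, x towards the jaws.
- green_box: Closed green plastic box with lid, 106 x 126 x 59 mm, on the left of the bench. Bystander. Origin at the centre of its underside.

How it is judged:
By the outcome, as a careful person would: the job done as asked, in the order asked, and still so for the second after the job is handed in, with the robot touching nothing.
It also fails if it takes over 120 s, if anything falls off the work surface, if the arm or the gripper's body presses on something with over 40 N, if the wrist force passes 120 N, or if a joint passes its speed limit or range.

## Working session

There is one attempt and no reset: what is moved stays moved. The work goes in short steps, Python scripts to look and compute and a tool call to move; the robot and the scene stay as the last step left them, time stands still between calls to the robot, and variables do not carry over. Pictures are saved under pics/ and viewed, about 12 in all and at most 16, crops included, and the job is handed in when it is done.

Besides the shell and the picture viewer there is one more tool, called after "Request:" as a command line: name --pt "numbers of a row" for each row, then --argument value for the rest. carry_out: Moves the arm, as the interface text tells. Its arguments: {"type":"object","properties":{"dp":{"type":"array","items":{"type":"array","items":{"type":"number"}}},"turn":{"type":"array","items":{"type":"number"}},"jaw":{"type":"number"},"newtons":{"type":"number"}},"required":["dp","turn"]}

```bash
mkdir -p pics; ls
cat > h.py <<'E'
import numpy as np, cv2
from plant import read_state, camera, job_done
def world(c):
    K=np.array(c["intrinsics"]);z=c["z_map"].astype(float)
    v,u=np.mgrid[:z.shape[0],:z.shape[1]]
    P=np.stack([(u-K[0,2])/K[0,0]*z,(v-K[1,2])/K[1,1]*z,z],-1)
    W=(P-np.array(c["t"]).ravel())@np.array(c["R"]); W[z==0]=np.nan
    return W
def st():
    s=read_state(); print({k:np.round(s[k],4).tolist() for k in("time_s","joint_pos","ee_pos","orientation","contact_force","grip_width")})
E
python3 - <<'E'
from h import *
st()
for n in("scene","top"):
    c=camera(n); cv2.imwrite(f"pics/{n}0.png",c["color"]); np.savez(f"{n}0.npz",W=world(c),color=c["color"])
    print(n,np.round(-np.array(c["R"]).T@np.array(c["t"]).ravel(),3))
E
```

```text
pics
{'time_s': 0.0, 'joint_pos': [-67.4033, 20.2644, 93.6295, -0.0012, 66.1877, -0.1385], 'ee_pos': [0.2413, -0.5759, 0.1886], 'orientation': [-179.9184, 0.0009, 22.7357], 'contact_force': [0.096, 0.2836, -0.9727], 'grip_width': 0.998}
scene [ 1.242 -0.266  0.977]
top [0.493 0.119 1.499]
```

View pics/top0.png

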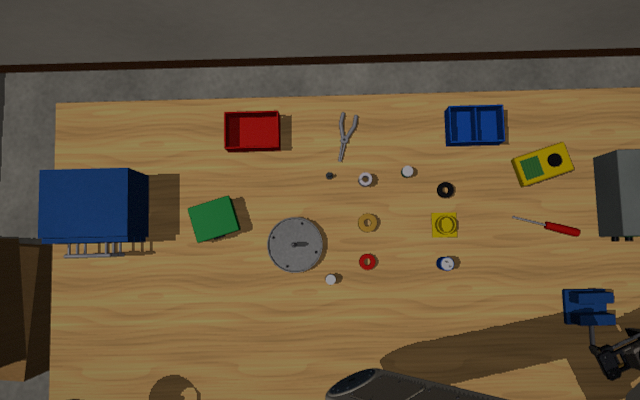

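View pics/scene0.png

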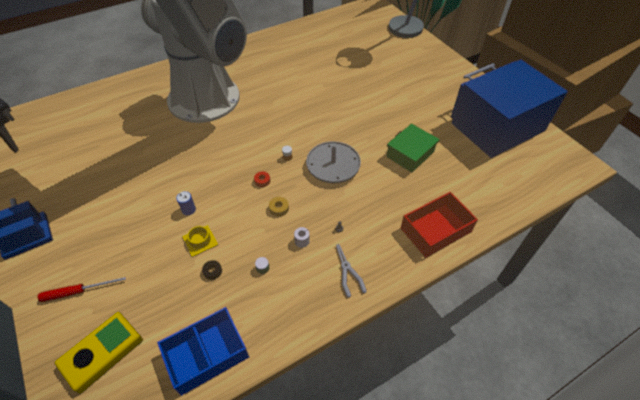

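Top view: turntable (296,245), brass (368,223), red (368,261), coupling (366,179), black spacer (445,190), cup (445,225), capacitor (447,263); there are also small white things at (331,279) and (408,171).

Run:
```python
from h import *
d=np.load("top0.npz");W=d["W"]
items=dict(tt=(296,245,30,.015,.030),brass=(368,223,13,.012,.03),red=(368,261,13,.010,.03),coup=(366,179,13,.02,.06),cap=(447,263,14,.045,.065),cup=(445,225,14,.02,.04),black=(445,190,12,.01,.03),w1=(331,279,10,.01,.1),w2=(408,171,10,.01,.1),sm=(330,176,8,.008,.1),spin=(296,244,12,.05,.1))
for n,(u,v,r,a,b) in items.items():
    p=W[v-r:v+r+1,u-r:u+r+1].reshape(-1,3);p=p[(p[:,2]>a)&(p[:,2]<b)]
    if len(p)==0: print(n,"none");continue
    lo,hi=np.percentile(p,1,0),np.percentile(p,99,0)
    q=p[p[:,2]>np.median(p[:,2])-.006]
    c,rad=cv2.minEnclosingCircle((q[:,:2]*1000).astype(np.float32))
    print(n,len(p),"mid",np.round((lo+hi)/2,3),"size",np.round(hi-lo,3),"circ",np.round(c,1),round(rad,1),"ztop",np.round(hi[2],3), "R",np.round(np.hypot(*c)))
print(np.nanmedian(W[330:350,250:300],(0,1)))
```

```text
tt 2321 mid [0.498 0.219 0.022] size [0.152 0.152 0.014] circ [498.6 219.4] 81.7 ztop 0.029 R 545.0
brass 234 mid [0.558 0.004 0.021] size [0.05  0.053 0.015] circ [557.5   3.7] 27.8 ztop 0.028 R 558.0
red 176 mid [0.444 0.007 0.019] size [0.044 0.045 0.014] circ [442.7   7.6] 24.1 ztop 0.026 R 443.0
coup 116 mid [0.685 0.006 0.034] size [0.036 0.038 0.022] circ [685.2   6.7] 19.8 ztop 0.046 R 685.0
cap 149 mid [ 0.433 -0.215  0.055] size [0.037 0.037 0.018] circ [ 432.6 -216.1] 20.0 ztop 0.065 R 484.0
cup 97 mid [ 0.547 -0.226  0.029] size [0.053 0.054 0.016] circ [ 545.  -225.8] 28.8 ztop 0.037 R 590.0
black 174 mid [ 0.65  -0.232  0.019] size [0.045 0.044 0.016] circ [ 648.9 -231.7] 23.8 ztop 0.027 R 689.0
w1 89 mid [0.396 0.116 0.028] size [0.027 0.026 0.034] circ [395.6 116.6] 14.7 ztop 0.045 R 412.0
w2 113 mid [ 0.706 -0.118  0.025] size [0.031 0.031 0.027] circ [ 706.  -118.9] 16.5 ztop 0.038 R 716.0
sm 21 mid [0.699 0.11  0.022] size [0.014 0.023 0.027] circ [701.7 111.8] 4.7 ztop 0.035 R 711.0
spin 19 mid [0.497 0.219 0.075] size [0.011 0.013 0.03 ] circ [498.6 219.4] 6.6 ztop 0.09 R 545.0
[ 0.22289894  0.28617927 -0.00064654]
```

Request:
carry_out --pt "0.5165 -0.4124 0" --pt "0.5165 -0.4124 0" --pt "0.5165 -0.4124 0" --pt "0.5165 -0.4124 0" --pt "0.5165 -0.4124 0" --pt "0.5165 -0.4124 0" --pt "0.5165 -0.4124 0" --pt "0.5165 -0.4124 0" --turn '[-1.174,-1.174,-1.174,-1.174,-1.174,-1.174,-1.174,-1.174]' --jaw -1

```text
time_s: 0.9
ee_pos: [0.4336, -0.2234, 0.1893]
orientation: [-180.0, -0.1, 90.3]
contact_force: [0.2, -0.5, -0.3]
grip_width: 0.997
```

```bash
cat >> h.py <<'E'
def go(*tgts,yaw=90):
    from scipy.spatial.transform import Rotation as Ro
    s=read_state();R=Ro.from_euler("xyz",s["orientation"],degrees=True).as_matrix()
    st()
    for t in tgts: print(t,"->",np.round(R.T@(np.array(t)-s["ee_pos"]),4).tolist(),"turn",round(-np.radians(yaw-s["orientation"][2]),4))
E
python3 -c "
from h import *
go((.558,.004,.19),(.558,.004,.1))"
```

```text
{'time_s': 0.9, 'joint_pos': [-27.4712, 7.945, 109.9253, 0.0503, 62.1842, -27.8251], 'ee_pos': [0.4336, -0.2234, 0.1893], 'orientation': [-179.9725, -0.0648, 90.3304], 'contact_force': [0.2307, -0.5245, -0.2937], 'grip_width': 0.9968}
(0.558, 0.004, 0.19) -> [0.2267, 0.1257, -0.0005] turn 0.0058
(0.558, 0.004, 0.1) -> [0.2266, 0.1257, 0.0895] turn 0.0058
```

Request:
carry_out --pt "0.2267 0.1257 0" --pt "0.2267 0.1257 0" --pt "0.2267 0.1257 0" --pt "0.2267 0.1257 0" --pt "0.2267 0.1257 0" --pt "0.2267 0.1257 0" --pt "0.2267 0.1257 0" --pt "0.2267 0.1257 0" --turn '[0.0058,0.0058,0.0058,0.0058,0.0058,0.0058,0.0058,0.0058]'

```text
time_s: 1.7
ee_pos: [0.5571, 0.0032, 0.189]
orientation: [-179.9, -0.0, 90.0]
contact_force: [-1.0, 0.1, -0.1]
grip_width: 1.0
```

Run:
```python
from h import *
c=camera("wrist");cv2.imwrite("pics/w1.png",c["color"]);W=world(c);np.savez("w1.npz",W=W,color=c["color"])
print(np.round(-np.array(c["R"]).T@np.array(c["t"]).ravel(),3))
m=(W[...,2]>.017)&(W[...,2]<.028)&(np.hypot(W[...,0]-.558,W[...,1]-.004)<.04)
q=W[m][:,:2]*1000;print(m.sum(),cv2.minEnclosingCircle(q.astype(np.float32)),np.median(W[m][:,2]))
go((.558,.004,.003))
```

```text
[0.557 0.08  0.384]
1738 ((559.2242431640625, 4.845170974731445), 27.895736694335938) 0.02184994806447815
{'time_s': 1.75, 'joint_pos': [0.103, 14.2667, 101.9411, 0.0436, 63.8768, 0.1238], 'ee_pos': [0.5571, 0.0028, 0.1892], 'orientation': [-179.9153, -0.0389, 89.96], 'contact_force': [0.1342, -0.2782, 0.1891], 'grip_width': 0.9982}
(0.558, 0.004, 0.003) -> [0.0011, 0.0012, 0.1862] turn -0.0007
```

View pics/w1.png

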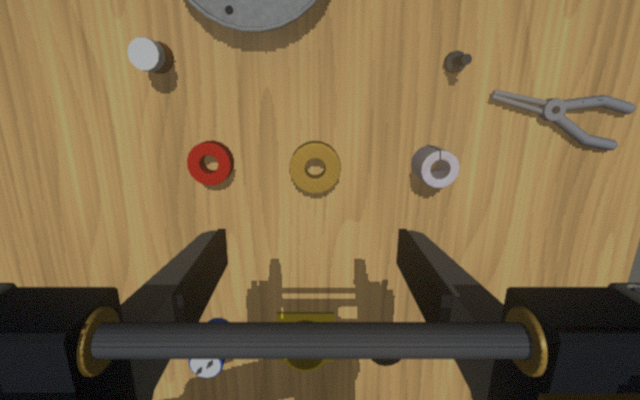

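Wrist picture: brass at (315,167), red (210,163), coupling (438,168), no obstacles around the fingers; brass is at (559,5), within 2 mm of the top view.

Request:
carry_out --pt "0.0017 0.002 0.04" --pt "0.0017 0.002 0.08" --pt "0.0017 0.002 0.12" --pt "0.0017 0.002 0.15" --pt "0.0017 0.002 0.17" --pt "0.0017 0.002 0.18" --pt "0.0017 0.002 0.1855" --pt "0.0017 0.002 0.1855" --turn '[0,0,0,0,0,0,0,0]'

```text
time_s: 2.55
ee_pos: [0.5587, 0.0038, 0.0038]
orientation: [-179.9, -0.0, 89.9]
contact_force: [0.3, 1.3, -0.1]
grip_width: 1.002
```

Request:
carry_out --pt "0 0 0" --pt "0 0 0" --pt "0 0 0" --pt "0 0 0" --pt "0 0 0" --pt "0 0 0" --pt "0 0 0" --pt "0 0 0" --turn '[0,0,0,0,0,0,0,0]' --jaw 1 --newtons 30

```text
time_s: 3.35
ee_pos: [0.5587, 0.0039, 0.0038]
orientation: [-179.9, -0.0, 89.9]
contact_force: [0.5, 0.2, 0.0]
grip_width: 0.329
```

Run:
```python
from h import *
W=np.load("w1.npz")["W"]
for n,x,y,a,b,r in(("red",.443,.007,.016,.026,.035),("coup",.685,.006,.036,.046,.03),("cup",.546,-.226,.028,.038,.035)):
    m=(W[...,2]>a)&(W[...,2]<b)&(np.hypot(W[...,0]-x,W[...,1]-y)<r);q=W[m][:,:2]*1000
    print(n,m.sum(),cv2.minEnclosingCircle(q.astype(np.float32)),np.median(W[m][:,2]))
go((.557,.004,.2),(.499,.219,.15))
```

```text
red 1266 ((444.3060302734375, 8.976941108703613), 24.03321075439453) 0.02001676412178991
coup 903 ((686.8441162109375, 8.13546085357666), 20.06184196472168) 0.039580039519922644
cup 198 ((547.3875732421875, -234.2058868408203), 25.36598777770996) 0.031248011156234615
{'time_s': 3.35, 'joint_pos': [0.2224, 28.4129, 109.3405, 0.0524, 42.3366, 0.2741], 'ee_pos': [0.5587, 0.0039, 0.0038], 'orientation': [-179.9098, -0.0348, 89.9096], 'contact_force': [0.4661, 0.2031, 0.0464], 'grip_width': 0.3289}
(0.557, 0.004, 0.2) -> [0.0002, -0.002, -0.1962] turn -0.0016
(0.499, 0.219, 0.15) -> [0.2151, -0.0603, -0.1459] turn -0.0016
```

Run:
```python
from h import *
st()
c=camera("scene");cv2.imwrite("pics/s1.png",cv2.resize(c["color"][120:290,180:420],None,fx=3,fy=3))
st()
```

```text
{'time_s': 3.35, 'joint_pos': [0.2224, 28.4129, 109.3405, 0.0524, 42.3366, 0.2741], 'ee_pos': [0.5587, 0.0039, 0.0038], 'orientation': [-179.9098, -0.0348, 89.9096], 'contact_force': [0.4661, 0.2031, 0.0464], 'grip_width': 0.3289}
{'time_s': 3.4, 'joint_pos': [0.2199, 28.4163, 109.3421, 0.0532, 42.3388, 0.2743], 'ee_pos': [0.5587, 0.0039, 0.0038], 'orientation': [-179.9026, -0.0353, 89.9062], 'contact_force': [-0.0123, 0.3905, -0.2265], 'grip_width': 0.2866}
```

View pics/s1.png

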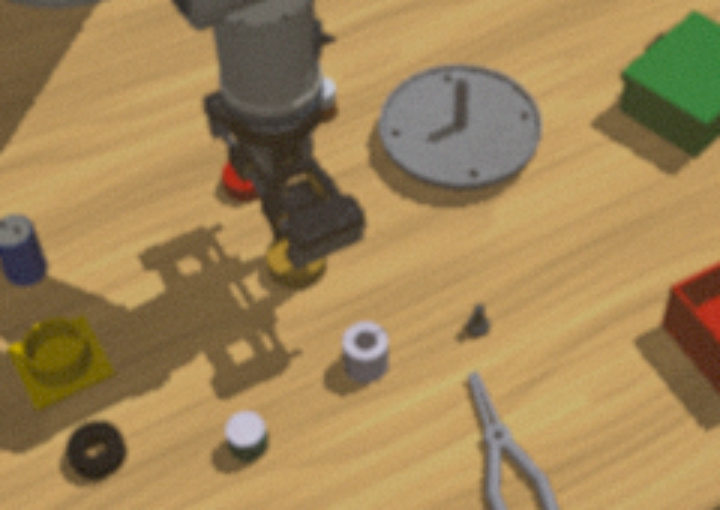

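Run:
```python
from h import *
c=camera("scene");W=world(c)
m=(np.abs(W[...,0]-.558)<.12)&(np.abs(W[...,1]-.004)<.06)&(W[...,2]>.03)&(W[...,2]<.3)
p=W[m];
for z in np.arange(.03,.3,.02):
    q=p[(p[:,2]>=z)&(p[:,2]<z+.02)]
    if len(q):print(round(z,2),len(q),np.round(q.min(0),3),np.round(q.max(0),3))
m=(W[...,2]>.016)&(W[...,2]<.028)&(np.hypot(W[...,0]-.558,W[...,1]-.004)<.045)
print(m.sum(),W[m].min(0),W[m].max(0))
c=camera("wrist");W=world(c);cv2.imwrite("pics/w2.png",c["color"])
print(np.round(-np.array(c["R"]).T@np.array(c["t"]).ravel(),3))
m=(W[...,2]>.016)&(W[...,2]<.028)&(np.hypot(W[...,0]-.558,W[...,1]-.004)<.045)
print(m.sum(),m.any() and (W[m].min(0),W[m].max(0)))
st()
```

```text
0.03 56 [ 0.536 -0.007  0.031] [0.678 0.024 0.05 ]
0.05 7 [ 0.569 -0.006  0.053] [ 0.582 -0.005  0.065]
0.07 1 [ 0.578 -0.006  0.071] [ 0.578 -0.006  0.071]
0.09 2 [ 0.541 -0.005  0.101] [0.542 0.013 0.102]
0.11 101 [ 0.474 -0.027  0.115] [0.646 0.033 0.13 ]
0.13 380 [ 0.466 -0.027  0.13 ] [0.653 0.035 0.15 ]
0.15 642 [ 0.463 -0.027  0.15 ] [0.655 0.035 0.17 ]
0.17 65 [ 0.552 -0.017  0.17 ] [0.577 0.028 0.189]
0.19 27 [ 0.528 -0.032  0.191] [0.595 0.037 0.21 ]
0.21 179 [ 0.545 -0.034  0.21 ] [0.598 0.036 0.227]
0.23 148 [ 0.552 -0.036  0.232] [0.601 0.038 0.25 ]
0.25 237 [ 0.541 -0.037  0.25 ] [0.6   0.042 0.27 ]
0.27 209 [ 0.549 -0.034  0.27 ] [0.599 0.039 0.29 ]
0.29 127 [ 0.552 -0.035  0.29 ] [0.599 0.046 0.3  ]
132 [ 0.53673448 -0.02076814  0.01600812] [0.58855393 0.02882464 0.02587116]
[0.559 0.081 0.199]
4394 (array([ 0.5321179 , -0.02252869,  0.01603673]), array([0.58705629, 0.03306574, 0.02791676]))
{'time_s': 3.5, 'joint_pos': [0.2169, 28.4125, 109.3416, 0.0535, 42.3358, 0.2762], 'ee_pos': [0.5587, 0.0039, 0.0038], 'orientation': [-179.9099, -0.0356, 89.9011], 'contact_force': [-0.158, -0.1587, 0.2953], 'grip_width': 0.1924}
```

View pics/w2.png

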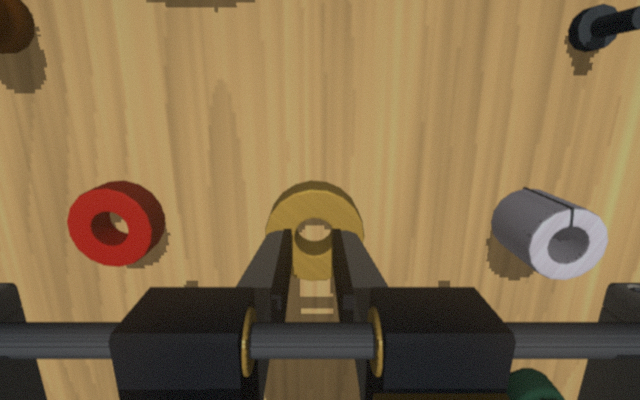

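Run:
```python
from h import *
c=camera("wrist");W=world(c)
for u in(265,280,285,290,340,350,360):
    print(u,[(v,*np.round(W[v,u],3)) for v in range(225,300,10)])
st()
```

```text
265 [(225, np.float64(0.529), np.float64(0.004), np.float64(-0.0)), (235, np.float64(0.532), np.float64(0.006), np.float64(0.021)), (245, np.float64(0.536), np.float64(0.013), np.float64(0.05)), (255, np.float64(0.538), np.float64(0.013), np.float64(0.06)), (265, np.float64(0.539), np.float64(0.014), np.float64(0.071)), (275, np.float64(0.54), np.float64(0.013), np.float64(0.078)), (285, np.float64(0.541), np.float64(0.014), np.float64(0.087)), (295, np.float64(0.542), np.float64(0.013), np.float64(0.093))]
280 [(225, np.float64(0.541), np.float64(0.013), np.float64(0.023)), (235, np.float64(0.542), np.float64(0.012), np.float64(0.035)), (245, np.float64(0.543), np.float64(0.012), np.float64(0.048)), (255, np.float64(0.544), np.float64(0.013), np.float64(0.06)), (265, np.float64(0.545), np.float64(0.013), np.float64(0.071)), (275, np.float64(0.546), np.float64(0.013), np.float64(0.078)), (285, np.float64(0.547), np.float64(0.013), np.float64(0.085)), (295, np.float64(0.547), np.float64(0.012), np.float64(0.091))]
285 [(225, np.float64(0.544), np.float64(0.012), np.float64(0.021)), (2
[... 2029 characters left out ...]
012), np.float64(0.022)), (235, np.float64(0.585), np.float64(0.007), np.float64(0.022)), (245, np.float64(0.586), np.float64(-0.0), np.float64(0.021)), (255, np.float64(0.58), np.float64(0.013), np.float64(0.06)), (265, np.float64(0.579), np.float64(0.013), np.float64(0.07)), (275, np.float64(0.577), np.float64(0.013), np.float64(0.078)), (285, np.float64(0.576), np.float64(0.014), np.float64(0.087)), (295, np.float64(0.576), np.float64(0.013), np.float64(0.093))]
{'time_s': 3.55, 'joint_pos': [0.2177, 28.4156, 109.341, 0.0508, 42.3376, 0.2763], 'ee_pos': [0.5587, 0.0039, 0.0038], 'orientation': [-179.9056, -0.0337, 89.9039], 'contact_force': [-0.4898, 0.1829, 0.0792], 'grip_width': 0.1513}
```

The fingers shut just above the ring. The wrist and scene depth put the true fingertips about 23 mm above the reported TCP (tips ~26 mm, body ~115 mm at ee_z 4 mm). The xy agrees, so I'll correct z for that: open, then go down 21 mm.

Request:
carry_out --pt "0 0 0" --pt "0 0 0" --pt "0 0 0" --pt "0 0 0" --pt "0 0 0" --pt "0 0 0" --pt "0 0 0" --pt "0 0 0" --turn '[0,0,0,0,0,0,0,0]' --jaw -1

```text
time_s: 4.35
ee_pos: [0.5587, 0.0038, 0.0038]
orientation: [-179.9, -0.0, 89.9]
contact_force: [-0.2, -0.4, -0.3]
grip_width: 0.825
```

Request:
carry_out --pt "0 0 0" --pt "0 0 0" --pt "0 0 0" --pt "0 0.0005 0.006" --pt "0 0.0005 0.012" --pt "0 0.0005 0.017" --pt "0 0.0005 0.021" --pt "0 0.0005 0.021" --turn '[0,0,0,0,0,0,0,0]'

```text
time_s: 5.15
ee_pos: [0.5586, 0.0039, -0.018]
orientation: [-179.8, -0.0, 89.9]
contact_force: [0.2, -0.7, 0.3]
grip_width: 1.001
```

Request:
carry_out --pt "0 0 0" --pt "0 0 0" --pt "0 0 0" --pt "0 0 0" --pt "0 0 0" --pt "0 0 0" --pt "0 0 0" --pt "0 0 0" --turn '[0,0,0,0,0,0,0,0]' --jaw 1 --newtons 30

```text
time_s: 5.95
ee_pos: [0.5589, 0.0039, -0.0178]
orientation: [-179.9, -0.0, 89.9]
contact_force: [0.6, -0.2, 1.7]
grip_width: 0.604
```

Gripped at 55.6 mm, which matches the brass. Lift and move over to the spindle.

Request:
carry_out --pt "0 0 -0.03" --pt "0 0 -0.07" --pt "0 0 -0.11" --pt "0.03 -0.008 -0.13" --pt "0.07 -0.019 -0.13" --pt "0.11 -0.03 -0.13" --pt "0.15 -0.041 -0.13" --pt "0.18 -0.05 -0.13" --turn '[0,0,0,0,0,0,0,0]'

```text
time_s: 6.75
ee_pos: [0.5079, 0.1856, 0.1119]
orientation: [-179.8, -0.0, 89.9]
contact_force: [0.4, 0.1, -2.9]
grip_width: 0.605
```

Run:
```python
from h import *
c=camera("wrist");W=world(c);cv2.imwrite("pics/w3.png",c["color"])
m=(W[...,2]>.05)&(W[...,2]<.1)&(np.hypot(W[...,0]-.5,W[...,1]-.22)<.03)
p=W[m];print(m.sum(),p.min(0),p.max(0),np.median(p,0))
m=(W[...,2]>.015)&(W[...,2]<.03)&(np.hypot(W[...,0]-.5,W[...,1]-.22)<.1);p=W[m]
print(m.sum(),p.min(0),p.max(0),cv2.minEnclosingCircle((p[:,:2]*1000).astype(np.float32)))
go((.5,.2196,.11))
```

```text
341 [0.49323813 0.21460463 0.05016092] [0.50686903 0.22759534 0.08967288] [0.50088919 0.22402755 0.07877309]
27189 [0.41858694 0.13975548 0.01901318] [0.58101583 0.30173756 0.02945145] ((499.9377136230469, 220.70651245117188), 81.85884857177734)
{'time_s': 6.8, 'joint_pos': [20.1216, 18.0892, 107.8547, 0.2611, 54.2421, 20.0163], 'ee_pos': [0.507, 0.1889, 0.1119], 'orientation': [-179.7526, -0.1348, 89.9521], 'contact_force': [-1.2281, 2.8603, -3.2926], 'grip_width': 0.6}
(0.5, 0.2196, 0.11) -> [0.0307, -0.007, 0.002] turn -0.0008
```

View pics/w3.png

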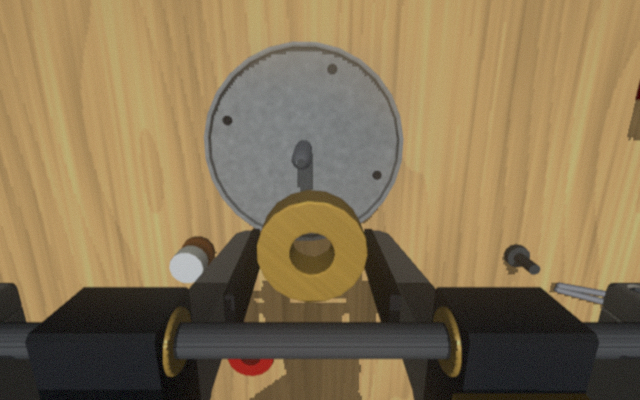

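Brass is held level at (312,248) and the spindle stands at (303,153); the platter circle gives the axis at (500.0,220.7).

Request:
carry_out --pt "0.0307 -0.007 0" --pt "0.0307 -0.007 0" --pt "0.0307 -0.007 0" --pt "0.0307 -0.007 0" --pt "0.0307 -0.007 0" --pt "0.0307 -0.007 0" --pt "0.0307 -0.007 0" --pt "0.0307 -0.007 0" --turn '[0,0,0,0,0,0,0,0]'

```text
time_s: 7.6
ee_pos: [0.5001, 0.2192, 0.112]
orientation: [-179.8, -0.1, 89.9]
contact_force: [0.5, -0.2, -4.0]
grip_width: 0.6
```

```bash
cat >> h.py <<'E'
def held(r,h=.03):  # ring/cylinder top circle in hand, from wrist depth: top surface = flat patch near TCP
    c=camera("wrist");W=world(c);s=read_state();e=s["ee_pos"]
    m=np.hypot(W[...,0]-e[0],W[...,1]-e[1])<r+.012
    m&=(W[...,2]>e[2]+.015)&(W[...,2]<e[2]+.09)
    R=np.array(c["R"]);gy,gx=np.gradient(W[...,2]);m&=(np.hypot(gx,gy)<.0008)
    z=W[...,2][m];hh,b=np.histogram(z,np.arange(e[2]+.015,e[2]+.09,.002));k=hh.argmax();z0=np.median(z[np.abs(z-b[k]-.001)<.003])
    m&=np.abs(W[...,2]-z0)<.003
    p=W[m][:,:2]*1000
    print("held n",len(p),"z0-e",round(z0-e[2],4),"x",p[:,0].min().round(1),p[:,0].max().round(1),"y",p[:,1].min().round(1),p[:,1].max().round(1),cv2.minEnclosingCircle(p.astype(np.float32)));return c
E
python3 - <<'E'
from h import *
held(.028)
go((.5,.2196,.11))
E
```

```text
held n 5868 z0-e 0.0397 x 461.6 538.5 y 193.3 248.3 ((500.0777282714844, 227.68618774414062), 38.46956253051758)
{'time_s': 7.65, 'joint_pos': [23.3695, 18.4859, 107.2495, 0.2722, 54.4426, 23.2799], 'ee_pos': [0.5, 0.2193, 0.112], 'orientation': [-179.7489, -0.1325, 89.9307], 'contact_force': [-0.4214, -0.2065, -3.1202], 'grip_width': 0.6008}
(0.5, 0.2196, 0.11) -> [0.0003, -0.0, 0.002] turn -0.0012
```

Request:
carry_out --pt "0.0003 0 0.02" --pt "0.0003 0 0.04" --pt "0.0003 0 0.06" --pt "0.0003 0 0.08" --pt "0.0003 0 0.095" --pt "0.0003 0 0.103" --pt "0.0003 0 0.107" --pt "0.0003 0 0.107" --turn '[0,0,0,0,0,0,0,0]'

```text
time_s: 8.45
ee_pos: [0.4997, 0.2199, 0.005]
orientation: [-179.7, -0.1, 89.9]
contact_force: [0.2, -0.0, -2.5]
grip_width: 0.602
```

Run:
```python
from h import *
held(.028);st()
```

```text
held n 5051 z0-e 0.0393 x 460.8 538.9 y 194.3 249.2 ((499.88372802734375, 228.4126434326172), 39.03699493408203)
{'time_s': 8.5, 'joint_pos': [23.4397, 27.4724, 110.8326, 0.3332, 41.8366, 23.2607], 'ee_pos': [0.5, 0.22, 0.0054], 'orientation': [-179.782, -0.1475, 89.9302], 'contact_force': [0.4649, 0.2725, -3.4428], 'grip_width': 0.5998}
```

Request:
carry_out --pt "0 0 0.0006" --pt "0 0 0.001" --pt "0 0 0.001" --pt "0 0 0.001" --pt "0 0 0.001" --pt "0 0 0.001" --pt "0 0 0.001" --pt "0 0 0.001" --turn '[0,0,0,0,0,0,0,0]'

```text
time_s: 9.3
ee_pos: [0.5, 0.22, 0.0044]
orientation: [-179.8, -0.1, 89.9]
contact_force: [1.4, -0.8, -2.9]
grip_width: 0.604
```

Request:
carry_out --pt "0 0 0" --pt "0 0 0" --pt "0 0 0" --pt "0 0 0" --pt "0 0 0" --pt "0 0 0" --pt "0 0 0" --pt "0 0 0" --turn '[0,0,0,0,0,0,0,0]' --jaw -1

```text
time_s: 10.1
ee_pos: [0.5, 0.22, 0.0044]
orientation: [-179.8, -0.1, 89.9]
contact_force: [-0.5, -0.3, -0.4]
grip_width: 0.999
```

Run:
```python
from h import *
go((.4443,.0085,.13),(.4443,.0085,-.0175))
```

```text
{'time_s': 10.1, 'joint_pos': [23.4383, 27.5669, 110.8554, 0.3323, 41.7212, 23.2613], 'ee_pos': [0.5, 0.22, 0.0044], 'orientation': [-179.7807, -0.1458, 89.9284], 'contact_force': [-0.5227, -0.3399, -0.3577], 'grip_width': 0.9986}
(0.4443, 0.0085, 0.13) -> [-0.2113, -0.0559, -0.1259] turn -0.0012
(0.4443, 0.0085, -0.0175) -> [-0.2116, -0.0553, 0.0216] turn -0.0012
```

Request:
carry_out --pt "0 0 -0.04" --pt "0 0 -0.085" --pt "-0.03 -0.008 -0.126" --pt "-0.075 -0.02 -0.126" --pt "-0.12 -0.032 -0.126" --pt "-0.165 -0.044 -0.126" --pt "-0.2 -0.053 -0.126" --pt "-0.2113 -0.0559 -0.126" --turn '[0,0,0,0,0,0,0,0]'

```text
time_s: 10.9
ee_pos: [0.443, 0.0061, 0.1302]
orientation: [-179.8, -0.1, 89.8]
contact_force: [-0.2, -0.0, 0.1]
grip_width: 0.998
```

Run:
```python
from h import *
c=camera("top");W=world(c)
m=(W[...,2]>.033)&(W[...,2]<.06)&(np.hypot(W[...,0]-.4985,W[...,1]-.2194)<.032)
p=W[m];print("brass on spindle",m.sum(),np.median(p[:,2]),cv2.minEnclosingCircle((p[:,:2]*1000).astype(np.float32)))
go((.4443,.0085,-.0175))
```

```text
brass on spindle 249 0.04320647717309384 ((497.326171875, 219.76988220214844), 27.841529846191406)
{'time_s': 10.95, 'joint_pos': [0.4929, 8.3607, 118.1769, 0.1455, 53.6952, 0.6038], 'ee_pos': [0.4433, 0.0061, 0.1302], 'orientation': [-179.7659, -0.1145, 89.8025], 'contact_force': [0.1417, -0.7377, 0.601], 'grip_width': 0.9998}
(0.4443, 0.0085, -0.0175) -> [0.0021, 0.0016, 0.1477] turn -0.0034
```

Brass is on the platter with its top at 43 mm. Next, the red spacer.

Request:
carry_out --pt "0.0021 0.0016 0.03" --pt "0.0021 0.0016 0.06" --pt "0.0021 0.0016 0.09" --pt "0.0021 0.0016 0.115" --pt "0.0021 0.0016 0.133" --pt "0.0021 0.0016 0.142" --pt "0.0021 0.0016 0.1475" --pt "0.0021 0.0016 0.1475" --turn '[-0.0034,-0.0034,-0.0034,-0.0034,-0.0034,-0.0034,-0.0034,-0.0034]'

```text
time_s: 11.75
ee_pos: [0.4445, 0.0089, -0.0175]
orientation: [-179.7, -0.1, 90.0]
contact_force: [-0.2, -0.1, 0.2]
grip_width: 1.002
```

Request:
carry_out --pt "0 0 0" --pt "0 0 0" --pt "0 0 0" --pt "0 0 0" --pt "0 0 0" --pt "0 0 0" --pt "0 0 0" --pt "0 0 0" --turn '[0,0,0,0,0,0,0,0]' --jaw 1 --newtons 15

```text
time_s: 12.55
ee_pos: [0.4446, 0.0089, -0.0174]
orientation: [-179.8, -0.1, 90.0]
contact_force: [-0.6, 0.2, 4.2]
grip_width: 0.522
```

Run:
```python
from h import *
go((.5,.2196,.112))
```

```text
{'time_s': 12.55, 'joint_pos': [0.8472, 23.6404, 123.5698, 0.2227, 33.0306, 0.6432], 'ee_pos': [0.4446, 0.0089, -0.0174], 'orientation': [-179.7576, -0.1179, 90.0168], 'contact_force': [-0.5971, 0.182, 4.2282], 'grip_width': 0.522}
(0.5, 0.2196, 0.112) -> [0.211, 0.0549, -0.1292] turn 0.0003
```

Request:
carry_out --pt "0 0 -0.04" --pt "0 0 -0.085" --pt "0.03 0.008 -0.1292" --pt "0.075 0.02 -0.1292" --pt "0.12 0.032 -0.1292" --pt "0.165 0.043 -0.1292" --pt "0.2 0.052 -0.1292" --pt "0.2119 0.0549 -0.1292" --turn '[0,0,0,0,0,0,0,0]'

```text
time_s: 13.35
ee_pos: [0.5006, 0.2236, 0.1119]
orientation: [-179.8, -0.2, 90.1]
contact_force: [0.8, -1.0, 0.2]
grip_width: 0.516
```

Request:
carry_out --pt "0 0 0" --pt "0 0 0" --pt "0 0 0" --pt "0 0 0" --pt "0 0 0" --pt "0 0 0" --pt "0 0 0" --pt "0 0 0" --turn '[0,0,0,0,0,0,0,0]'

```text
time_s: 14.15
ee_pos: [0.5007, 0.2235, 0.112]
orientation: [-179.8, -0.2, 90.1]
contact_force: [0.5, 0.5, 0.2]
grip_width: 0.516
```

Run:
```python
from h import *
held(.024)
go((.5,.2205,.026))
```

```text
held n 4065 z0-e 0.0372 x 465.7 535.4 y 200.7 247.4 ((500.57147216796875, 231.74586486816406), 34.87016677856445)
{'time_s': 14.2, 'joint_pos': [23.7437, 18.6442, 107.0214, 0.2859, 54.4456, 23.4335], 'ee_pos': [0.5007, 0.2236, 0.112], 'orientation': [-179.8053, -0.1688, 90.1435], 'contact_force': [0.1026, 0.5922, 0.3794], 'grip_width': 0.5208}
(0.5, 0.2205, 0.026) -> [-0.0033, -0.0004, 0.086] turn 0.0025
```

Request:
carry_out --pt "-0.0033 -0.0006 0" --pt "-0.0033 -0.0006 0.02" --pt "-0.0033 -0.0006 0.04" --pt "-0.0033 -0.0006 0.06" --pt "-0.0033 -0.0006 0.075" --pt "-0.0033 -0.0006 0.082" --pt "-0.0033 -0.0006 0.085" --pt "-0.0033 -0.0006 0.085" --turn '[0,0,0,0,0,0,0,0]'

```text
time_s: 15.0
ee_pos: [0.4998, 0.2205, 0.0272]
orientation: [-179.8, -0.2, 90.1]
contact_force: [1.2, 0.3, -0.4]
grip_width: 0.517
```

Run:
```python
from h import *
c=held(.024);cv2.imwrite("pics/w4.png",c["color"]);st()
```

```text
held n 3923 z0-e 0.037 x 465.3 534.9 y 197.6 244.5 ((500.0811462402344, 228.64663696289062), 34.78527069091797)
{'time_s': 15.05, 'joint_pos': [23.4873, 25.4602, 110.297, 0.3303, 44.3199, 23.1019], 'ee_pos': [0.5002, 0.2207, 0.0274], 'orientation': [-179.8382, -0.1816, 90.1487], 'contact_force': [0.3551, 0.6308, -0.6611], 'grip_width': 0.5233}
```

View pics/w4.png

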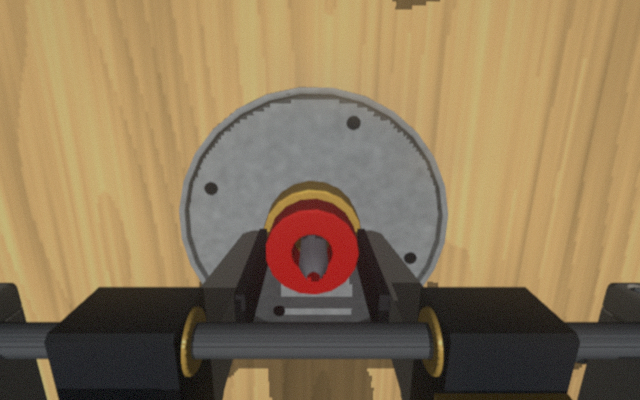

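The spindle shows through the red bore at (313,260), so red is threaded above the brass. Lower the last millimetre and release.

Request:
carry_out --pt "0 0 0.0006" --pt "0 0 0.0008" --pt "0 0 0.0008" --pt "0 0 0.0008" --pt "0 0 0.0008" --pt "0 0 0.0008" --pt "0 0 0.0008" --pt "0 0 0.0008" --turn '[0,0,0,0,0,0,0,0]'

```text
time_s: 15.85
ee_pos: [0.5002, 0.2207, 0.0266]
orientation: [-179.8, -0.2, 90.1]
contact_force: [-0.1, -0.6, 0.9]
grip_width: 0.521
```

Request:
carry_out --pt "0 0 0" --pt "0 0 0" --pt "0 0 0" --pt "0 0 0" --pt "0 0 0" --pt "0 0 0" --pt "0 0 0" --pt "0 0 0" --turn '[0,0,0,0,0,0,0,0]' --jaw -1

```text
time_s: 16.65
ee_pos: [0.5002, 0.2207, 0.0267]
orientation: [-179.8, -0.2, 90.1]
contact_force: [0.8, 0.1, 0.6]
grip_width: 0.999
```

Run:
```python
from h import *
go((.687,.008,.13))
```

```text
{'time_s': 16.65, 'joint_pos': [23.4861, 25.5262, 110.316, 0.3325, 44.2287, 23.1032], 'ee_pos': [0.5002, 0.2207, 0.0267], 'orientation': [-179.8435, -0.1851, 90.1443], 'contact_force': [0.7799, 0.0728, 0.555], 'grip_width': 0.9994}
(0.687, 0.008, 0.13) -> [-0.2128, 0.186, -0.1045] turn 0.0025
```

Request:
carry_out --pt "0 0 -0.04" --pt "0 0 -0.08" --pt "-0.025 0.022 -0.1045" --pt "-0.057 0.05 -0.1045" --pt "-0.09 0.079 -0.1045" --pt "-0.122 0.107 -0.1045" --pt "-0.155 0.135 -0.1045" --pt "-0.185 0.162 -0.1045" --turn '[0.0025,0.0025,0.0025,0.0025,0.0025,0.0025,0.0025,0.0025]'

```text
time_s: 17.45
ee_pos: [0.6639, 0.034, 0.1301]
orientation: [-179.8, -0.2, 90.0]
contact_force: [0.2, 0.0, -0.2]
grip_width: 1.003
```

Run:
```python
from h import *
c=camera("top");W=world(c)
m=(W[...,2]>.054)&(W[...,2]<.075)&(np.hypot(W[...,0]-.4985,W[...,1]-.2194)<.032)
p=W[m];print("red on spindle",m.sum(),np.median(p[:,2]),cv2.minEnclosingCircle((p[:,:2]*1000).astype(np.float32)))
go((.687,.008,.13))
```

```text
red on spindle 186 0.06347926618864644 ((497.77191162109375, 219.2711639404297), 23.735031127929688)
{'time_s': 17.5, 'joint_pos': [2.3903, 27.2048, 90.889, 0.0703, 61.8536, 2.4529], 'ee_pos': [0.6679, 0.0298, 0.1303], 'orientation': [179.9502, -0.0642, 89.9043], 'contact_force': [2.1026, -2.1278, 0.156], 'grip_width': 1.0}
(0.687, 0.008, 0.13) -> [-0.0218, 0.0191, 0.0003] turn -0.0017
```

Request:
carry_out --pt "-0.0218 0.0191 0" --pt "-0.0218 0.0191 0" --pt "-0.0218 0.0191 0.03" --pt "-0.0218 0.0191 0.06" --pt "-0.0218 0.0191 0.09" --pt "-0.0218 0.0191 0.12" --pt "-0.0218 0.0191 0.139" --pt "-0.0218 0.0191 0.144" --turn '[0,0,0,0,0,0,0,0]'

```text
time_s: 18.3
ee_pos: [0.6846, 0.0087, -0.0163]
orientation: [-179.8, -0.1, 89.9]
contact_force: [-0.5, 0.9, 0.2]
grip_width: 0.999
```

Request:
carry_out --pt "0 0 0" --pt "0 0 0" --pt "0 0 0" --pt "0 0 0" --pt "0 0 0" --pt "0 0 0" --pt "0 0 0" --pt "0 0 0" --turn '[0,0,0,0,0,0,0,0]' --jaw 1 --newtons 25

```text
time_s: 19.1
ee_pos: [0.6851, 0.0087, -0.0159]
orientation: [-179.8, -0.1, 89.9]
contact_force: [0.4, -0.2, 2.6]
grip_width: 0.432
```

Run:
```python
from h import *
go((.5,.22,.115))
```

```text
{'time_s': 19.1, 'joint_pos': [0.5638, 38.4638, 92.8242, 0.0949, 48.8614, 0.5863], 'ee_pos': [0.6851, 0.0087, -0.0159], 'orientation': [-179.8498, -0.0698, 89.9148], 'contact_force': [0.3917, -0.1984, 2.6048], 'grip_width': 0.4322}
(0.5, 0.22, 0.115) -> [0.2112, -0.1858, -0.1301] turn -0.0015
```

Request:
carry_out --pt "0 0 -0.04" --pt "0 0 -0.085" --pt "0.025 -0.022 -0.1301" --pt "0.057 -0.05 -0.1301" --pt "0.09 -0.079 -0.1301" --pt "0.122 -0.107 -0.1301" --pt "0.155 -0.136 -0.1301" --pt "0.18 -0.158 -0.1301" --turn '[0,0,0,0,0,0,0,0]'

```text
time_s: 19.9
ee_pos: [0.5255, 0.1901, 0.1146]
orientation: [-179.8, -0.1, 89.9]
contact_force: [0.3, 0.8, -0.9]
grip_width: 0.43
```

Request:
carry_out --pt "0.03 -0.027 0" --pt "0.03 -0.027 0" --pt "0.03 -0.027 0" --pt "0.03 -0.027 0" --pt "0.03 -0.027 0" --pt "0.03 -0.027 0" --pt "0.03 -0.027 0" --pt "0.03 -0.027 0" --turn '[0,0,0,0,0,0,0,0]'

```text
time_s: 20.7
ee_pos: [0.4987, 0.2198, 0.1147]
orientation: [-179.8, -0.1, 89.9]
contact_force: [-0.4, -0.2, -0.8]
grip_width: 0.432
```

Run:
```python
from h import *
held(.02)
go((.5,.22,.0485))
```

```text
held n 3214 z0-e 0.0557 x 468.4 529.3 y 199.8 238.9 ((498.8356018066406, 228.8246612548828), 30.47664451599121)
{'time_s': 20.75, 'joint_pos': [23.5314, 18.2005, 107.2551, 0.1781, 54.7245, 23.5158], 'ee_pos': [0.4986, 0.2198, 0.1147], 'orientation': [-179.7769, -0.0611, 89.9125], 'contact_force': [-0.3143, 0.8422, -1.9792], 'grip_width': 0.4293}
(0.5, 0.22, 0.0485) -> [0.0001, 0.0016, 0.0662] turn -0.0015
```

Request:
carry_out --pt "0.0013 0.0014 0" --pt "0.0013 0.0014 0.01" --pt "0.0013 0.0014 0.025" --pt "0.0013 0.0014 0.04" --pt "0.0013 0.0014 0.055" --pt "0.0013 0.0014 0.062" --pt "0.0013 0.0014 0.0655" --pt "0.0013 0.0014 0.0658" --turn '[0,0,0,0,0,0,0,0]'

```text
time_s: 21.55
ee_pos: [0.4997, 0.2212, 0.0486]
orientation: [-179.8, -0.1, 89.9]
contact_force: [0.1, 0.3, -0.1]
grip_width: 0.429
```

Run:
```python
from h import *
c=held(.02);cv2.imwrite("pics/w5.png",c["color"]);st()
```

```text
held n 3187 z0-e 0.0554 x 469.4 530.4 y 201.2 240.4 ((499.92694091796875, 230.44583129882812), 30.509916305541992)
{'time_s': 21.6, 'joint_pos': [23.6156, 23.6082, 109.5798, 0.2028, 46.9799, 23.5652], 'ee_pos': [0.5, 0.2213, 0.049], 'orientation': [-179.7869, -0.0684, 89.9118], 'contact_force': [-0.0491, -0.4035, -1.1586], 'grip_width': 0.4296}
```

View pics/w5.png

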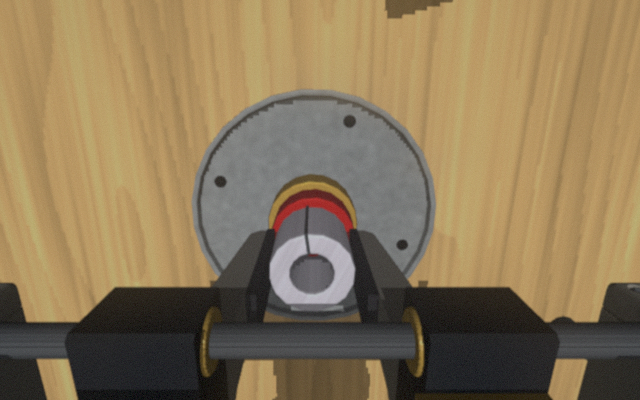

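The coupling sits over the spindle, just above the red spacer (top circle at (312,268)), with no side force. Lower about 1 mm and release.

Request:
carry_out --pt "0 0 0.0006" --pt "0 0 0.001" --pt "0 0 0.001" --pt "0 0 0.001" --pt "0 0 0.001" --pt "0 0 0.001" --pt "0 0 0.001" --pt "0 0 0.001" --turn '[0,0,0,0,0,0,0,0]'

```text
time_s: 22.4
ee_pos: [0.5, 0.2213, 0.0481]
orientation: [-179.8, -0.1, 89.9]
contact_force: [0.8, 0.3, -0.9]
grip_width: 0.434
```

Request:
carry_out --pt "0 0 0" --pt "0 0 0" --pt "0 0 0" --pt "0 0 0" --pt "0 0 0" --pt "0 0 0" --pt "0 0 0" --pt "0 0 0" --turn '[0,0,0,0,0,0,0,0]' --jaw -1

```text
time_s: 23.2
ee_pos: [0.5, 0.2213, 0.0481]
orientation: [-179.8, -0.1, 89.9]
contact_force: [-0.3, 0.4, 0.4]
grip_width: 0.997
```

Run:
```python
from h import *
go((.434,-.2148,.14))
```

```text
{'time_s': 23.2, 'joint_pos': [23.6147, 23.6895, 109.6091, 0.1998, 46.863, 23.5643], 'ee_pos': [0.5, 0.2213, 0.0481], 'orientation': [-179.7936, -0.0686, 89.9134], 'contact_force': [-0.2609, 0.4348, 0.353], 'grip_width': 0.9967}
(0.434, -0.2148, 0.14) -> [-0.4361, -0.0657, -0.0922] turn -0.0015
```

Request:
carry_out --pt "0 0 -0.04" --pt "0 0 -0.08" --pt "-0.04 -0.006 -0.0922" --pt "-0.085 -0.013 -0.0922" --pt "-0.13 -0.02 -0.0922" --pt "-0.175 -0.026 -0.0922" --pt "-0.22 -0.033 -0.0922" --pt "-0.265 -0.04 -0.0922" --turn '[0,0,0,0,0,0,0,0]'

```text
time_s: 24.0
ee_pos: [0.4595, -0.0453, 0.1403]
orientation: [-179.8, -0.1, 89.9]
contact_force: [0.5, 0.0, 0.4]
grip_width: 1.0
```

Run:
```python
from h import *
c=camera("top");W=world(c)
m=(W[...,2]>.09)&(W[...,2]<.12)&(np.hypot(W[...,0]-.4985,W[...,1]-.2194)<.032)
p=W[m];print("coup on spindle",m.sum(),np.median(p[:,2]),cv2.minEnclosingCircle((p[:,:2]*1000).astype(np.float32)))
go((.434,-.2148,.14))
```

```text
coup on spindle 127 0.10248854005895668 ((497.65716552734375, 218.53164672851562), 20.00298500061035)
{'time_s': 24.05, 'joint_pos': [-6.3826, 9.1146, 115.6829, -0.136, 55.4202, -6.1805], 'ee_pos': [0.4583, -0.0505, 0.1402], 'orientation': [-179.7715, 0.0876, 89.8755], 'contact_force': [-0.7317, -1.336, -0.1871], 'grip_width': 0.9974}
(0.434, -0.2148, 0.14) -> [-0.1643, -0.0239, 0.0006] turn -0.0022
```

Coupling top is at 102.5 mm (104 expected; the earlier tops also read 0.5–1 mm low). On to the capacitor.

Request:
carry_out --pt "-0.045 -0.006 0" --pt "-0.09 -0.013 0" --pt "-0.135 -0.02 0" --pt "-0.1643 -0.0239 0" --pt "-0.1643 -0.0239 0" --pt "-0.1643 -0.0239 0" --pt "-0.1643 -0.0239 0" --pt "-0.1643 -0.0239 0" --turn '[0,0,0,0,0,0,0,0]'

```text
time_s: 24.85
ee_pos: [0.4342, -0.2137, 0.1405]
orientation: [-179.8, 0.1, 90.0]
contact_force: [-0.1, -0.1, 0.0]
grip_width: 1.0
```

Run:
```python
from h import *
c=camera("wrist");W=world(c);cv2.imwrite("pics/w6.png",c["color"])
for n,x,y,a,b,r in(("cap",.434,-.215,.054,.066,.03),("cup",.547,-.2245,.027,.038,.036)):
    m=(W[...,2]>a)&(W[...,2]<b)&(np.hypot(W[...,0]-x,W[...,1]-y)<r);p=W[m]
    print(n,m.sum(),p.min(0).round(4),p.max(0).round(4),np.median(p[:,2]).round(4),cv2.minEnclosingCircle((p[:,:2]*1000).astype(np.float32)))
go((.434,-.2148,.010))
```

```text
cap 1662 [ 0.415  -0.2346  0.054 ] [ 0.4537 -0.1956  0.066 ] 0.0607 ((434.261474609375, -214.921630859375), 19.891128540039062)
cup 910 [ 0.5195 -0.2521  0.027 ] [ 0.5754 -0.1965  0.034 ] 0.0314 ((547.3565063476562, -224.39134216308594), 28.14923667907715)
{'time_s': 24.9, 'joint_pos': [-26.2477, 11.0945, 113.1258, -0.2101, 55.9573, -26.0923], 'ee_pos': [0.4342, -0.2137, 0.1405], 'orientation': [-179.7638, 0.0778, 89.9626], 'contact_force': [0.4741, 0.4961, 0.4165], 'grip_width': 0.9977}
(0.434, -0.2148, 0.01) -> [-0.0009, 0.0003, 0.1305] turn -0.0007
```

View pics/w6.png

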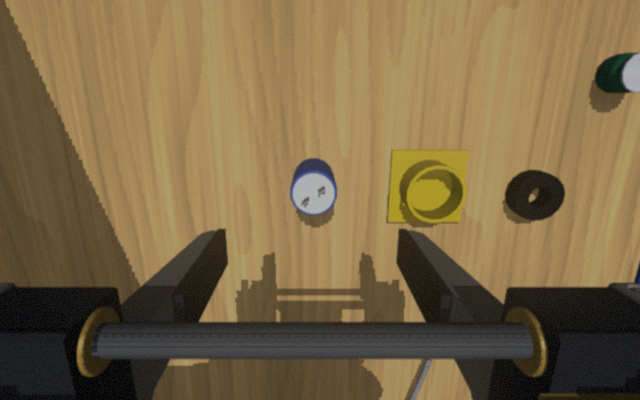

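Capacitor (315,190) is upright with terminals up, at (434.3,−214.9); cup (433,193) is empty, at (547.4,−224.4).

Request:
carry_out --pt "-0.001 0 0.03" --pt "-0.001 0 0.06" --pt "-0.001 0 0.09" --pt "-0.001 0 0.11" --pt "-0.001 0 0.12" --pt "-0.001 0 0.1275" --pt "-0.001 0 0.1275" --pt "-0.001 0 0.1275" --turn '[0,0,0,0,0,0,0,0]'

```text
time_s: 25.7
ee_pos: [0.4343, -0.215, 0.0137]
orientation: [-179.8, 0.1, 90.0]
contact_force: [-0.2, 1.0, 0.6]
grip_width: 1.001
```

Request:
carry_out --pt "0 0 0" --pt "0 0 0" --pt "0 0 0" --pt "0 0 0" --pt "0 0 0" --pt "0 0 0" --pt "0 0 0" --pt "0 0 0" --turn '[0,0,0,0,0,0,0,0]' --jaw 1 --newtons 20

```text
time_s: 26.5
ee_pos: [0.4343, -0.215, 0.0137]
orientation: [-179.8, 0.1, 90.0]
contact_force: [0.0, 1.3, 0.1]
grip_width: 0.427
```

Run:
```python
from h import *
e=read_state()["ee_pos"]
go((.5474,-.2244-.2149*-1+e[1],e[2]+.06))
```

```text
{'time_s': 26.5, 'joint_pos': [-26.3808, 22.6145, 118.2047, -0.2769, 39.2982, -26.1432], 'ee_pos': [0.4343, -0.215, 0.0137], 'orientation': [-179.8172, 0.1052, 89.977], 'contact_force': [0.0091, 1.3261, 0.077], 'grip_width': 0.4266}
(0.5474, np.float64(-0.22453628638080034), np.float64(0.07370655101966955)) -> [-0.0096, 0.1129, -0.0603] turn -0.0004
```

Request:
carry_out --pt "0 0 -0.03" --pt "0 0 -0.06" --pt "-0.003 0.03 -0.0603" --pt "-0.006 0.065 -0.0603" --pt "-0.008 0.1 -0.0603" --pt "-0.0096 0.1129 -0.0603" --pt "-0.0096 0.1129 -0.0603" --pt "-0.0096 0.1129 -0.0603" --turn '[0,0,0,0,0,0,0,0]'

```text
time_s: 27.3
ee_pos: [0.5456, -0.2242, 0.0729]
orientation: [-179.7, 0.1, 90.0]
contact_force: [-0.8, 0.1, -0.5]
grip_width: 0.43
```

Run:
```python
from h import *
held(.02)
go((.5474,-.2245,.0202))
```

```text
held n 3442 z0-e 0.047 x 516.7 575.1 y -243.6 -204.6 ((545.9110717773438, -215.18252563476562), 29.226795196533203)
{'time_s': 27.35, 'joint_pos': [-22.3777, 24.8963, 103.3057, -0.2191, 52.0683, -22.2117], 'ee_pos': [0.5453, -0.2242, 0.0731], 'orientation': [-179.6845, 0.0571, 89.9692], 'contact_force': [0.0392, 0.3068, 0.1748], 'grip_width': 0.4284}
(0.5474, -0.2245, 0.0202) -> [-0.0003, 0.0024, 0.0528] turn -0.0005
```

Request:
carry_out --pt "-0.0003 0.0019 0" --pt "-0.0003 0.0019 0" --pt "-0.0003 0.0019 0.012" --pt "-0.0003 0.0019 0.024" --pt "-0.0003 0.0019 0.036" --pt "-0.0003 0.0019 0.046" --pt "-0.0003 0.0019 0.051" --pt "-0.0003 0.0019 0.0525" --turn '[0,0,0,0,0,0,0,0]'

```text
time_s: 28.15
ee_pos: [0.5463, -0.2243, 0.0197]
orientation: [-179.6, 0.0, 90.0]
contact_force: [-2.8, 1.3, 5.0]
grip_width: 0.428
```

Run:
```python
from h import *
c=held(.02);cv2.imwrite("pics/w7.png",c["color"]);st()
```

```text
held n 3457 z0-e 0.0468 x 517.0 575.2 y -243.2 -204.8 ((546.10986328125, -215.73367309570312), 29.06541633605957)
{'time_s': 28.2, 'joint_pos': [-22.3491, 29.2558, 104.6721, -0.2401, 46.4119, -22.1526], 'ee_pos': [0.5465, -0.2243, 0.02], 'orientation': [-179.6198, 0.032, 89.9697], 'contact_force': [0.4863, -0.3307, -1.1024], 'grip_width': 0.4298}
```

View pics/w7.png

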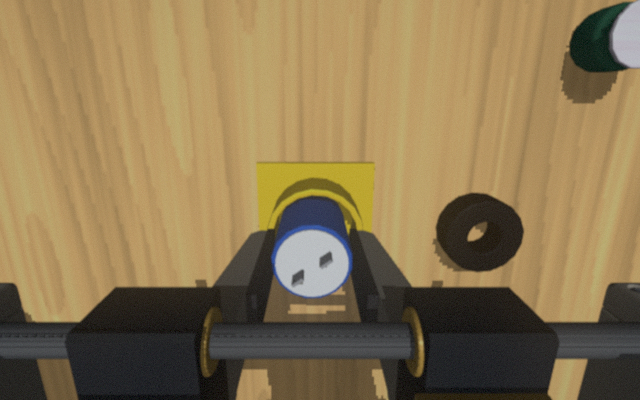

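The capacitor is inside the cup (top at (312,262)), with under 1 mm left to go. Lower slightly, release and retreat.

Request:
carry_out --pt "0 0 0.0003" --pt "0 0 0.0005" --pt "0 0 0.0005" --pt "0 0 0.0005" --pt "0 0 0.0005" --pt "0 0 0.0005" --pt "0 0 0.0005" --pt "0 0 0.0005" --turn '[0,0,0,0,0,0,0,0]'

```text
time_s: 29.0
ee_pos: [0.5467, -0.2244, 0.0197]
orientation: [-179.6, 0.0, 90.0]
contact_force: [-0.9, 0.6, 2.6]
grip_width: 0.428
```

Request:
carry_out --pt "0 0 0" --pt "0 0 0" --pt "0 0 0" --pt "0 0 0" --pt "0 0 0" --pt "0 0 0" --pt "0 0 0" --pt "0 0 0" --turn '[0,0,0,0,0,0,0,0]' --jaw -1

```text
time_s: 29.8
ee_pos: [0.5467, -0.2244, 0.0197]
orientation: [-179.6, 0.0, 90.0]
contact_force: [0.2, 0.6, 0.4]
grip_width: 1.001
```

Request:
carry_out --pt "0 0 -0.02" --pt "0 0 -0.06" --pt "0 0 -0.1" --pt "0 0 -0.14" --pt "-0.04 0 -0.17" --pt "-0.08 0 -0.17" --pt "-0.12 0 -0.17" --pt "-0.16 0 -0.17" --turn '[0,0,0,0,0,0,0,0]'

```text
time_s: 30.6
ee_pos: [0.5476, -0.3858, 0.1904]
orientation: [-179.7, 0.1, 90.0]
contact_force: [1.1, -0.1, -0.4]
grip_width: 0.999
```

Request:
carry_out --pt "-0.05 0 0" --pt "-0.05 0 0" --pt "-0.05 0 0" --pt "-0.05 0 0" --pt "-0.05 0 0" --pt "-0.05 0 0" --pt "-0.05 0 0" --pt "-0.05 0 0" --turn '[0,0,0,0,0,0,0,0]'

```text
time_s: 31.4
ee_pos: [0.5479, -0.4353, 0.1906]
orientation: [-179.7, 0.1, 90.0]
contact_force: [-0.7, 0.4, 0.1]
grip_width: 1.001
```

Run:
```python
from h import *
st()
c=camera("top");W=world(c);I=c["color"]
W0=np.load("top0.npz")["W"]
for n,x,y,a,b in(("coup",.4985,.2194,.09,.12),("cap",.5458,-.2257,.055,.068),("black",.649,-.232,.012,.03)):
    m=(W[...,2]>a)&(W[...,2]<b)&(np.hypot(W[...,0]-x,W[...,1]-y)<.032);p=W[m]
    print(n,m.sum(),np.median(p[:,2]).round(4),cv2.minEnclosingCircle((p[:,:2]*1000).astype(np.float32)))
d=np.abs(W[...,2]-W0[...,2]);print("pliers/box change px",(d[105:165,330:365]>.008).sum(),(d[195:245,185:242]>.008).sum())
s=camera("scene")["color"]
cv2.imwrite("pics/fin.png",np.hstack([cv2.resize(I[95:295,240:480],(480,400)),s[130:290,160:360].repeat(2,0).repeat(2,1)[:,:320][:400] if 0 else cv2.resize(s[110:290,170:370],(320,288)).copy()]) if 0 else np.vstack([cv2.resize(I[150:290,180:480],(600,280)),cv2.resize(s[110:250,150:450],(600,280))]))
```

```text
{'time_s': 31.4, 'joint_pos': [-38.455, 26.9213, 83.2414, -0.2672, 70.0339, -38.3899], 'ee_pos': [0.5479, -0.4353, 0.1906], 'orientation': [-179.69, 0.0744, 90.0268], 'contact_force': [-0.6923, 0.4305, 0.0673], 'grip_width': 1.0009}
coup 126 0.1023 ((497.62420654296875, 218.5149383544922), 19.9736385345459)
cap 101 0.065 ((544.2802124023438, -225.44203186035156), 20.135814666748047)
black 176 0.0196 ((648.599853515625, -231.570068359375), 25.053321838378906)
pliers/box change px 187 214
```

View pics/fin.png

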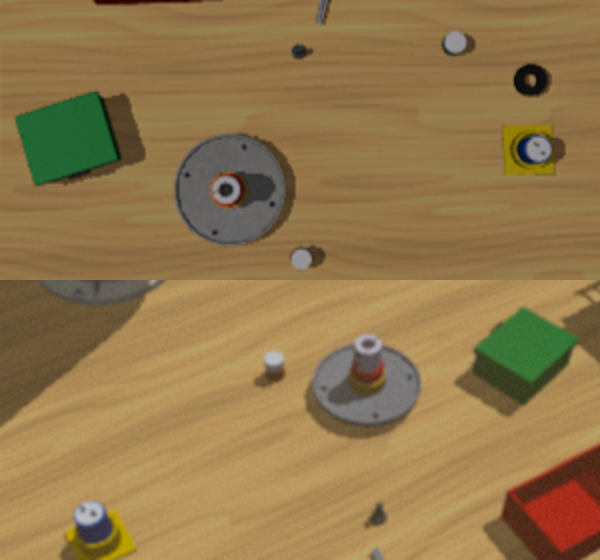

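The final view shows the stack upright on the spindle and the capacitor standing in the cup, terminals up (top 65 mm; 66 expected). The black spacer reads within 0.5 mm of its first position.

```bash
python3 -c "
from plant import job_done
print(job_done())"
```

```text
the job is handed in; nothing more can be done
None
```

The job is handed in at about 31 s of robot time. The brass collar, red spacer and coupling are on the spindle in that order, and the capacitor stands in the yellow cup with its terminals up.

**Last checks:**
- **Stack:** Top heights read 43, 63.5 and 102.3 mm, against 44, 64 and 104 mm expected. The coupling's 1.7 mm shortfall is within the roughly 2 mm camera calibration. I did not measure tilt separately, but the stack looked upright and level.
- **Capacitor:** Its white top read 65 mm against 66 mm expected, upright in the cup.
- **Black spacer:** It is within 0.5 mm of where it started.
- **Forces:** All readings I saw were about 5 N or less.

**What disagreed:**
- **Tool height:** The real fingertips sit about 23 mm above the reported TCP. The first grasp therefore closed just above the brass collar without moving it, and I corrected all later heights.
- **Pliers and green box:** A depth comparison flagged about 200 changed pixels around each. I took this as edge noise, because the arm never went near either and the box looks the same. The pliers were mostly outside the final pictures, so I did not confirm them by eye.

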